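# Slide the pendant board under the curing lamp and switch it on

### The job

Push the wooden board with the three pendants along the table, nose first, under the low curing lamp until its front edge rests against the orange stop bar behind the lamp; push it with the fingers, keep it flat on the table and do not lift it. Once the board is fully home, press the lamp's red button all the way down and let it go. Leave the cup, the bottle and the jar where they stand.

Things in the scene. Friction and masses are not known exactly. Their poses are not given: they have to be found in the camera images.
- lamp: White bridge-shaped curing lamp fixed to the table, 80 mm deep (its x), 150 wide (its y), 55 tall. Origin on the table under its centre. The tunnel along its x is open at both ends, 88 mm wide, 22 high. The board goes in along the lamp's +x, at the mouth (x = -40 mm), which faces roughly world -y. Posts of 10 mm radius flank the mouth, reaching 10 mm out (to x = -50).
- stop (a point): Middle of the near face of the fixed orange stop bar behind the lamp (120 mm long, 14 tall), 7 mm above the table, 60 mm along the lamp's +x from its origin: where the board's nose must come to rest. The board's tail then stands 60 mm proud of the lamp's mouth.
- board: Loose flat wooden board, 160 mm long (its x), 72 wide (its y), 14 thick, about 0.2 kg, lying on the table. Three square 30 mm pendants are fixed on it (x = +55, +15, -25 mm), tops 18.5 mm above the table: 3.5 mm of headroom under the lamp. Origin at the centre of its underside; +x points to the nose, which starts roughly facing the lamp's mouth; a red stripe marks the tail.
- nose (a point): Middle of the board's front edge, 7 mm above its underside, 80 mm along the board's +x from its origin.
- tail (a point): Middle of the board's rear edge (the red-striped end), 7 mm above its underside, 80 mm along the board's -x from its origin.
- cure_button (a joint): Travel of the red push button on top of the lamp in m: 0 = up, 0.006 = fully down. A spring returns it; fully down takes about 4 N straight down.
- cure_button_top (a point): Centre of the top face of the red button (26 mm across, in a grey housing), 20 mm along the lamp's +y from the lamp's centre; it is pressed straight down.
- cup: Bystander: small clear open mixing cup, 44 mm across, 45 mm tall. Origin at the centre of its underside.
- bottle: Bystander: small amber bottle with white cap, 34 mm across, 62 mm tall. Origin at the centre of its underside.
- jar: Bystander: small green jar with metal lid, 42 mm across, 45 mm tall. Origin at the centre of its underside.
Mind the look-alikes: they are no part of the job. There is more than one size of the board; the job needs the smallest.

How it is judged:
By the outcome, as a careful person would: the job done as asked, in the order asked, and still so for the second after the job is handed in, with the robot touching nothing.
It also fails if it takes over 70 s, if anything falls off the work surface, if the arm or the gripper's body presses on something with over 40 N, if the wrist force passes 120 N, or if a joint passes its speed limit or range.

### The arm

A 7-joint arm with a two-finger parallel gripper is mounted at the origin on the work surface. World frame = base frame: x ahead of the robot, y to its left, z up, the work surface at z = 0. Lengths are in m, angles in degrees, forces in N, time in s.
With the tool pointing down it reaches from about 0.425 to 0.95 m from the base axis. Payload 4.7 kg.
Tool frame: the origin (TCP) lies midway between the tips of the shut fingers; the grasp point (between the pads) lies robot.tcp_to_grasp behind it (robot.tcp_to_grasp is the distance from the TCP to the grasp point, in m); y points along the fingers, z is the direction in which the jaws open and shut, and the axes are right-handed (so a half turn about y gives the same grasp; the last joint's range is limited). The gripper opens to 87 mm and grips with 3 to 60 N. Pads are 19 mm wide; open, the fingers measure 117 mm over their backs; the gripper's body (75 mm by 190 mm) begins 51 mm behind the grasp point.
Start: joints at [72.313, 26.849, -2.785, 87.806, 1.381, 65.374, -4.715], TCP at [0.186, -0.649, 0.223] pointing down, gripper open.
Joint ranges: [-148.3, 148.3], [-19.14, 114.17], [-79.39, 73.82], [5.75, 140.21], [-59.74, 239.74], [12.07, 113.84], [-152.46, 152.46]. Speed limits (degrees/s): [147.25, 147.25, 180, 180, 180, 180, 180].

### API

Orientations are given as [roll, pitch, yaw] about the fixed x, y, z axes, in that order (R = Rz(yaw) Ry(pitch) Rx(roll)).
In Python, from cell import robot gives the robot as it stands.
- The arm moves only by the shell command python3 -m jog 'ROWS' [FORCE]. ROWS is a JSON object of lists of equal length, an entry for each row: "travel": the shift along the tool's x, y, z in m, a list of three; "twist": the turn, a rotation vector about the tool's x, y, z in rad, a list of three; "gripper": the closure, from 0 (fully open) to 1 (shut). In form: {"travel": [[x, y, z], ...], "twist": [[rx, ry, rz], ...], "gripper": [gripper, ...]}. A call has 1 to 5 rows; each row is the pose to reach, as a shift and turn from the pose commanded when the call began, along the tool's axes at that moment; what a row does not reach only later rows make up. A row lasts 1/8 s, in which the tool goes at most 62.5 mm and 10.7 degrees, less where a joint would pass 70% of its speed; a pose out of reach is approached as far as the arm can. A call with a gripper value outside its range is refused whole. The fingers move at their own pace and stop on an object; FORCE is the grip in N (left out, the last holds). Time passes only in rows, so rows that repeat a pose let the fingers close. It gives the time, the measured TCP pose, the force and the opening at its end, in the units of the state.
- robot.get_state(): the state, without advancing time (a new reading comes with each control period).
- robot.grab_frame(name): name is "scene" or "top"; returns the picture (480x640x3 uint8, red, green, blue); there is no depth.
- robot.camera_model(name): a dict with "K" (3x3 intrinsics, pixels), "extrinsics" (4x4, takes a point from world to camera coordinates). Camera axes: x right, y up, looking along -z (the intrinsics and any distortion apply to the point x, -y, -z); pixel columns grow to the right and rows downward; lengths in m; the calibration is good to about 2 mm. A picture is of the moment at which its call begins. camera_model takes no time and is no camera call.
- robot.hand_in(): hands the job in, once; it reports no verdict.
Trained networks look in the newest picture that a camera, given by its name, has taken for a name from the list of things; names that differ only in an ending like _2 or _b are one class to them, and where a whole thing is asked for, a point or a joint stands for the part that bears it (a point fixed in the world has none). Each returns a list of dicts, best first, with "confidence" (0 to 1); they miss things now and then, are a little off and sometimes report something else, mostly with a low value. They report only what shows in the picture. A call takes as long as a camera call. They do not tell look-alikes from the thing itself.
- robot.find_in(thing, camera): "box" ([left, top, width, height] as shares, 0 to 1, of the picture: columns of its width, rows of its height, round what is visible of it).
The state is a dict: "time": time; "q": joint angles; "joint_velocities": joint speeds; "joint_efforts": joint torques, N m; "tcp_pos": TCP position; "tool_rot": TCP orientation; "ft_force": force on the tool from outside, world axes, zero at the start; "torque": the same for the moment, N m; "grip_width": finger opening in m.
Only numpy, scipy, OpenCV 4.12 (cv2) and the standard library are available. Lean on these libraries where they do the work, as an engineer would, in place of code of your own. Each camera call takes 0.05 s, during which the arm holds its last target.

## Working session

There is one attempt and no reset: what is moved stays moved. The work goes in short steps, Python scripts to look and compute and a shell command to move; the robot and the scene stay as the last step left them, time stands still between calls to the robot, and variables do not carry over. Pictures are saved under pics/ and viewed, and the job is handed in when it is done.

```bash
ls; mkdir -p pics; python3 - <<'E'
from cell import robot
import cv2
for n in ("scene","top"):
    cv2.imwrite(f"pics/{n}0.png",robot.grab_frame(n)[:,:,::-1])
    print(n,robot.camera_model(n))
    for t in ("board","lamp","cup","bottle","jar","cure_button_top"):
        print(t,[( [round(v*s) for v,s in zip(d["box"],(640,480,640,480))],round(d["confidence"],2)) for d in robot.find_in(t,n)])
print(robot.get_state(),robot.tcp_to_grasp)
E
```

```text
pics
scene {'K': array([[612.67330054,   0.        , 320.78930841],
       [  0.        , 612.67330054, 238.73235274],
       [  0.        ,   0.        ,   1.        ]]), 'extrinsics': array([[-0.75810266,  0.65201876, -0.01232415,  0.45280016],
       [-0.47199982, -0.53555814,  0.70028112,  0.18058234],
       [ 0.44999613,  0.53670198,  0.71376079, -1.52237298],
       [ 0.        ,  0.        ,  0.        ,  1.        ]])}
board [([191, 151, 86, 69], 0.68), ([269, 227, 69, 57], 0.65), ([351, 178, 52, 70], 0.6)]
lamp [([343, 288, 95, 84], 0.68)]
cup [([424, 258, 21, 26], 0.88)]
bottle [([286, 331, 20, 30], 0.86)]
jar [([449, 297, 25, 31], 0.95)]
cure_button_top [([392, 298, 10, 15], 0.6)]
top {'K': array([[469.59006046,   0.        , 312.77562224],
       [  0.        , 469.59006046, 241.49530596],
       [  0.        ,   0.        ,   1.        ]]), 'extrinsics': array([[ 0.02924305, -0.99957149,  0.00129759, -0.06966171],
       [ 0.97032468,  0.0286991 ,  0.24009662, -0.58380565],
       [-0.24003097, -0.00576208,  0.97074813, -0.8611846 ],
       [ 0.        ,  0.        ,  0
[... 295 characters left out ...]
.65)]
{'time': 0.7, 'q': array([72.31211633, 26.84686092, -2.78424458, 87.8061147 ,  1.38053259,
       65.37573214, -4.71458133]), 'joint_velocities': array([-0.03674384,  0.01286004, -0.10650147, -0.05987963,  0.00016468,
        0.09247433,  0.09048357]), 'joint_efforts': array([ 1.37357729e-04, -5.07676256e+01, -8.07341770e-02, -2.36405879e+01,
       -6.13955548e-02,  3.10158601e-02, -9.24465667e-06]), 'tcp_pos': array([ 0.18646218, -0.6487439 ,  0.22259323]), 'tool_rot': array([-8.99953077e+01,  2.37093612e-03, -1.63966943e+02]), 'ft_force': array([ 0.17133081,  0.28140385, -0.1741556 ]), 'torque': array([-0.00828281,  0.0059016 , -0.00436018]), 'grip_width': 0.0868483814574087} 0.0187
```

View pics/scene0.png

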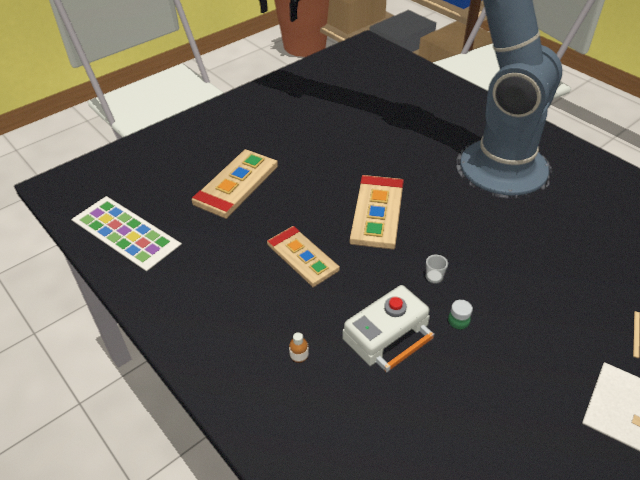

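View pics/top0.png

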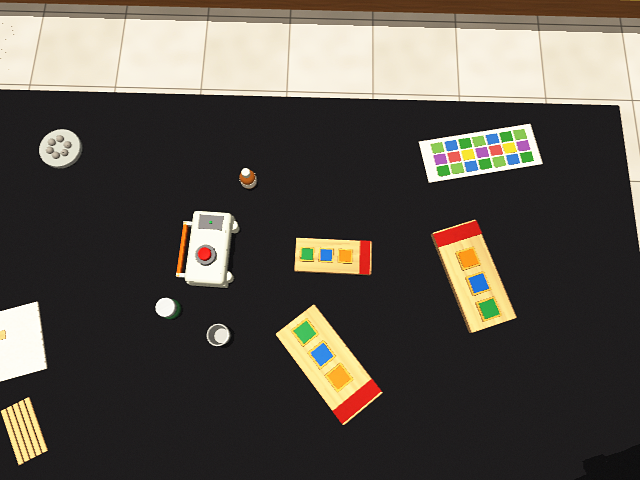

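The top picture shows three board candidates: (333,256), (329,364) and (474,276). The one at (333,256) looks smallest. In the scene view that's (303,256), against (377,211) and (235,182). I'll measure them and take a close crop.

```bash
cat > h.py <<'E'
import numpy as np, cv2
from cell import robot
def cam(n):
    m=robot.camera_model(n); return np.array(m["K"]),np.array(m["extrinsics"])
def back(n,uv,z):
    K,E=cam(n); out=[]
    for u,v in np.atleast_2d(uv):
        d=np.linalg.inv(K)@[u,v,1]; d=d*[1,-1,-1]
        d=E[:3,:3].T@d; c=-E[:3,:3].T@E[:3,3]
        out.append(c+d*(z-c[2])/d[2])
    return np.array(out)
def proj(n,P):
    K,E=cam(n); P=np.atleast_2d(P)
    c=P@E[:3,:3].T+E[:3,3]; c=c*[1,-1,-1]; c=c@K.T
    return c[:,:2]/c[:,2:]
E
python3 - <<'E'
from h import *
a=cv2.imread("pics/top0.png"); 
c=cv2.resize(a[190:310,160:400],None,fx=3.3,fy=3.3,interpolation=cv2.INTER_CUBIC); cv2.imwrite("pics/c1.png",c)
s=cv2.imread("pics/scene0.png")
c=cv2.resize(s[210:390,250:480],None,fx=3.3,fy=3.3,interpolation=cv2.INTER_CUBIC); cv2.imwrite("pics/c2.png",c)
hsv=cv2.cvtColor(a,cv2.COLOR_BGR2HSV)
m=(hsv[...,2]>110)&(hsv[...,1]>60)
m=m.astype(np.uint8); m[:110]=0
m=cv2.morphologyEx(m,cv2.MORPH_CLOSE,np.ones((5,5)))
n,l,st,ce=cv2.connectedComponentsWithStats(m)
for i in range(1,n):
    if st[i,4]>1500:
        pts=cv2.findContours((l==i).astype(np.uint8),0,2)[0][0][:,0].astype(float)
        w=back("top",pts,0.014)[:,:2].astype(np.float32)*1000
        r=cv2.minAreaRect(w); print(st[i],ce[i],r, cv2.boxPoints(r).round())
E
```

```text
[ 430  129  104   50 3229] [481.35707649 152.22607618] ((810.2529296875, -421.2221984863281), (89.63582611083984, 217.14247131347656), 11.496828079223633) [[ 745. -324.]
 [ 788. -537.]
 [ 876. -519.]
 [ 833. -306.]]
[ 431  219   86  114 5244] [472.77669718 275.84248665] ((539.8386840820312, -385.6286926269531), (219.8544921875, 105.43621826171875), 19.451595306396484) [[ 419. -373.]
 [ 454. -472.]
 [ 661. -399.]
 [ 626. -299.]]
[ 294  238   78   37 2593] [333.12263787 255.70728885] ((570.5637817382812, -95.01748657226562), (160.5503692626953, 72.94618225097656), 89.3307113647461) [[ 533. -175.]
 [ 606. -176.]
 [ 608.  -15.]
 [ 535.  -14.]]
[ 276  304  107  121 5742] [328.63653779 364.00940439] ((353.3926696777344, -89.2093276977539), (220.016845703125, 99.51231384277344), 39.49004364013672) [[ 237. -121.]
 [ 300. -198.]
 [ 470.  -58.]
 [ 407.   19.]]
[   0  397   48   68 1864] [ 23.43508584 430.45708155] ((210.51889038085938, 493.18170166015625), (110.22195434570312, 61.67731475830078), 28.690887451171875) [[147. 494.]
 [177. 440.]
 [274. 493.]
 [244. 547.]]
```

```bash
sleep 0; ls pics
```

```text
c1.png
c2.png
scene0.png
top0.png
```

View pics/c1.png

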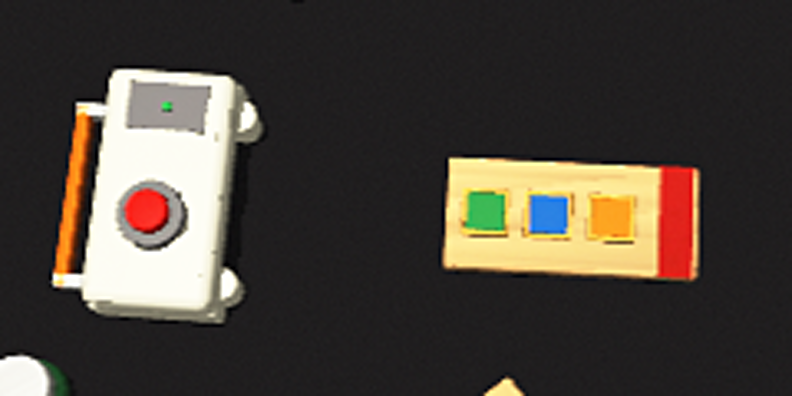

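View pics/c2.png

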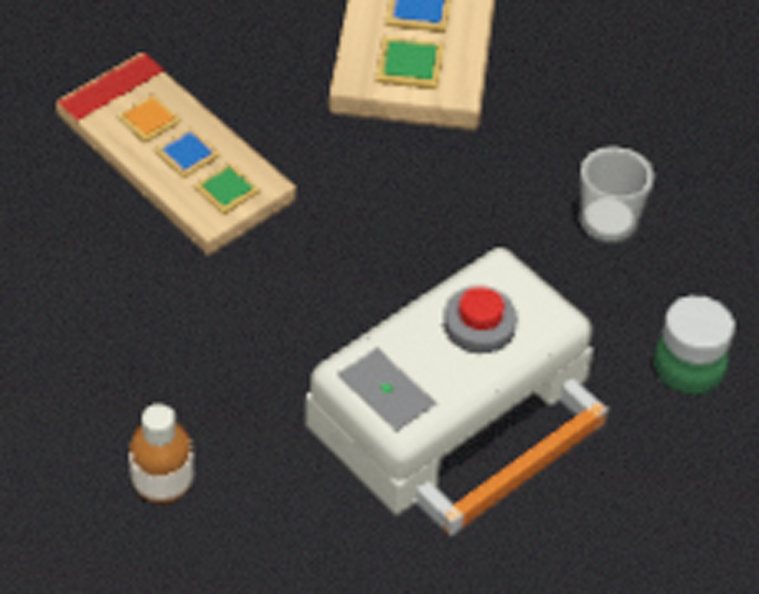

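The close crop confirms it: the board at top pixel (333,256) measures 160x73 mm, while the others are 220 mm long. Next I need the lamp pose.

```bash
cat > lampfit.py <<'E'
from h import *
from scipy.optimize import least_squares
res={}
for n in("top","scene"):
    a=cv2.imread(f"pics/{n}0.png"); hsv=cv2.cvtColor(a,cv2.COLOR_BGR2HSV); H,S,V=cv2.split(hsv)
    b={"top":(170,200,245,300),"scene":(335,280,445,375)}[n]
    roi=np.zeros(H.shape,bool); roi[b[1]:b[3],b[0]:b[2]]=1
    red=roi&((H<5)|(H>174))&(S>170)&(V>90)
    org=roi&(H>=6)&(H<20)&(S>150)&(V>90)
    ys,xs=np.nonzero(red); rc=np.array([xs.mean(),ys.mean()])
    c=cv2.findContours(org.astype(np.uint8),0,2)[0]; c=max(c,key=cv2.contourArea)
    w=back(n,c[:,0].astype(float),0.014)[:,:2].astype(np.float32)*1000
    r=cv2.minAreaRect(w); print(n,"red",rc,"orange",r)
    print(cv2.boxPoints(r).round(1).tolist())
    res[n]=rc
    for z in(.055,.06,.065,.07): print(z,back(n,rc,z)[0].round(4))
E
python3 lampfit.py
```

```text
top red [204.12878788 253.40909091] orange ((577.9810180664062, 222.8080596923828), (10.646369934082031, 104.21784210205078), 87.74879455566406)
[[525.7000122070312, 219.5], [629.7999877929688, 215.39999389648438], [630.2999877929688, 226.10000610351562], [526.0999755859375, 230.1999969482422]]
0.055 [0.5585 0.1649 0.055 ]
0.06 [0.5575 0.1637 0.06  ]
0.065 [0.5564 0.1625 0.065 ]
0.07 [0.5553 0.1613 0.07  ]
scene red [395.47154472 303.23577236] orange ((578.0852661132812, 229.3072509765625), (13.855143547058105, 105.90901184082031), 87.51602172851562)
[[524.9000244140625, 224.6999969482422], [630.7000122070312, 220.10000610351562], [631.2999877929688, 233.89999389648438], [525.5, 238.5]]
0.055 [0.5448 0.1558 0.055 ]
0.06 [0.5479 0.1584 0.06  ]
0.065 [0.5511 0.1609 0.065 ]
0.07 [0.5542 0.1635 0.07  ]
```

```bash
cat >> h.py <<'E'
from scipy.spatial.transform import Rotation as Ro
def rel(p,yaw):
    s=robot.get_state(); R=Ro.from_euler('xyz',s["tool_rot"],degrees=True)
    T=Ro.from_euler('xyz',[-90,0,yaw],degrees=True)
    print("t",round(s["time"],2),"now",s["tcp_pos"].round(4),s["tool_rot"].round(2),"F",s["ft_force"].round(1),"w",round(s["grip_width"],4))
    print("travel",R.inv().apply(np.array(p)-s["tcp_pos"]).round(4),"twist",(R.inv()*T).as_rotvec().round(4))
E
python3 -c "
from h import *
rel([.5695,-.225,.10],-92.3)"
```

```text
t 0.7 now [ 0.1865 -0.6487  0.2226] [ -90.      0.   -163.97] F [ 0.2  0.3 -0.2] w 0.0868
travel [-0.4852  0.1226 -0.3015] twist [-1.0000e-04 -1.2508e+00  0.0000e+00]
```

```bash
python3 -m jog '{"travel":[[-0.05,0.0,-0.031],[-0.1,0.0,-0.062],[-0.15,0.0,-0.093],[-0.2,0.0,-0.124],[-0.25,0.0,-0.155]],"twist":[[0,-0.15,0],[0,-0.32,0],[0,-0.49,0],[0,-0.66,0],[0,-0.83,0]],"gripper":[0.58,0.58,0.58,0.58,0.58]}'
python3 -c "
from h import *
rel([.5695,-.225,.10],-92.3)"
```

```text
time: 1.32
tcp_pos: [0.3851, -0.4293, 0.223]
tool_rot: [-89.9, -0.0, -116.1]
ft_force: [0.5, -0.5, -0.3]
grip_width: 0.0451
t 1.32 now [ 0.3851 -0.4293  0.223 ] [-8.995e+01 -3.000e-02 -1.161e+02] F [ 0.5 -0.5 -0.3] w 0.0451
travel [-0.2647  0.1229  0.0756] twist [-0.0008 -0.4154  0.0007]
```

```bash
python3 -m jog '{"travel":[[-0.055,0.0,0.015],[-0.11,0.02,0.03],[-0.165,0.05,0.045],[-0.22,0.085,0.06],[-0.26,0.12,0.074]],"twist":[[0,-0.1,0],[0,-0.2,0],[0,-0.3,0],[0,-0.4,0],[0,-0.415,0]],"gripper":[0.58,0.58,0.58,0.58,0.58]}'
python3 -c "
from h import *
rel([.5695,-.215,.004],-92.3)"
```

```text
time: 1.95
tcp_pos: [0.5676, -0.2295, 0.1023]
tool_rot: [-89.9, -0.0, -92.6]
ft_force: [0.0, -0.7, 0.1]
grip_width: 0.0365
t 1.95 now [ 0.5676 -0.2295  0.1023] [-8.987e+01 -3.000e-02 -9.256e+01] F [ 0.  -0.7  0.1] w 0.0365
travel [-0.0146  0.0983  0.0011] twist [-0.0022 -0.0046  0.0005]
```

```bash
python3 -m jog '{"travel":[[0,0.03,0.001],[0,0.06,0.001],[0,0.08,0.001],[-0.005,0.09,0.002],[-0.01,0.095,0.002]],"twist":[[0,0,0],[0,0,0],[0,0,0],[0,0,0],[0,0,0]],"gripper":[0.58,0.58,0.58,0.58,0.58]}'
python3 -c "
from h import *
for n in ('scene','top'): cv2.imwrite(f'pics/{n}1.png',robot.grab_frame(n)[:,:,::-1])
a=cv2.imread('pics/top1.png')[190:310,160:400]; b=cv2.imread('pics/scene1.png')[150:330,220:420]
cv2.imwrite('pics/c3.png',np.vstack([cv2.resize(a,(600,300)),cv2.resize(b,(330,297)) if 0 else cv2.copyMakeBorder(cv2.resize(b,(330,297)),0,0,0,270,0)]))
rel([.5697,-.195,.004],-92.3)"
```

```text
time: 2.58
tcp_pos: [0.5688, -0.2206, 0.0077]
tool_rot: [-89.9, -0.0, -92.6]
ft_force: [0.1, 0.4, 0.4]
grip_width: 0.0365
t 2.67 now [ 0.5688 -0.2198  0.0079] [-8.996e+01  2.000e-02 -9.256e+01] F [0.5 1.  0.2] w 0.0365
travel [-0.0248  0.0039 -0.0002] twist [-0.0007 -0.0045 -0.0004]
```

View pics/c3.png

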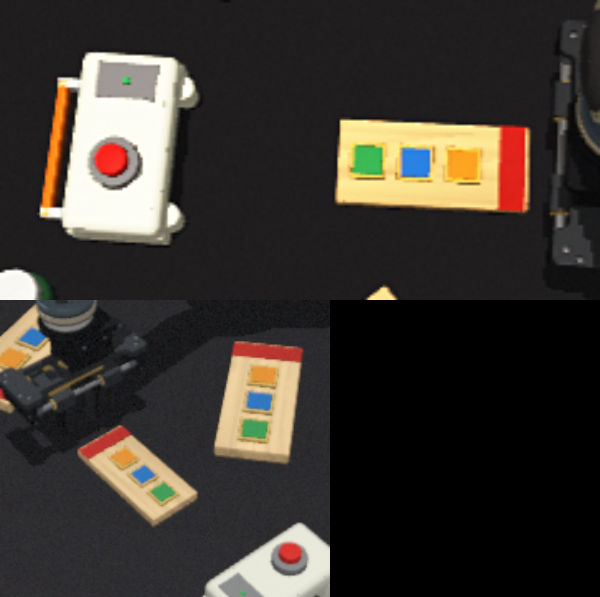

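```bash
python3 -m jog '{"travel":[[-0.012,0.003,0],[-0.024,0.003,0],[-0.035,0.003,0],[-0.045,0.003,0],[-0.055,0.003,0]],"twist":[[0,-0.005,0],[0,-0.005,0],[0,-0.005,0],[0,-0.005,0],[0,-0.005,0]],"gripper":[0.58,0.58,0.58,0.58,0.58]}'
python3 -m jog '{"travel":[[-0.012,0,0],[-0.024,0,0],[-0.036,0,0],[-0.048,0,0],[-0.06,0,0]],"twist":[[0,0,0],[0,0,0],[0,0,0],[0,0,0],[0,0,0]],"gripper":[0.58,0.58,0.58,0.58,0.58]}'
cat > meas.py <<'E'
from h import *
import sys
k=sys.argv[1]
for n in ('scene','top'): cv2.imwrite(f'pics/{n}{k}.png',robot.grab_frame(n)[:,:,::-1])
a=cv2.imread(f'pics/top{k}.png')
# pendants centroids at z=.0185
hsv=cv2.cvtColor(a,cv2.COLOR_BGR2HSV);H,S,V=cv2.split(hsv)
roi=np.zeros(H.shape,bool); roi[225:285,200:400]=1
for nm,m in (("green",(H>45)&(H<80)),("blue",(H>95)&(H<120)),("orange",(H>=6)&(H<=20)&(S>190)),("red",(H<5)|(H>174))):
    m=roi&m&(S>120)&(V>80)
    nn,l,st,ce=cv2.connectedComponentsWithStats(m.astype(np.uint8))
    for i in range(1,nn):
        if st[i,4]>40: print(nm,st[i,4],ce[i].round(1),back('top',ce[i],.0185)[0].round(4))
cv2.imwrite(f'pics/z{k}.png',cv2.resize(a[190:310,160:400],(800,400),interpolation=cv2.INTER_CUBIC))
rel([.5711,.0515,.004],-92.3)
E
python3 meas.py 2
```

```text
time: 3.3
tcp_pos: [0.5711, -0.1662, 0.0049]
tool_rot: [-90.0, -0.1, -92.4]
ft_force: [0.4, -2.5, 1.2]
grip_width: 0.0369
time: 3.92
tcp_pos: [0.5733, -0.1052, 0.0045]
tool_rot: [-90.0, -0.0, -92.3]
ft_force: [0.6, -2.3, 2.2]
grip_width: 0.0367
green 120 [267.5 249.9] [0.5778 0.0419 0.0185]
blue 115 [286.5 251. ] [0.5765 0.002  0.0185]
orange 130 [305.4 252.4] [ 0.5748 -0.0375  0.0185]
red 130 [204.7 253.5] [0.5661 0.1725 0.0185]
t 4.03 now [ 0.5733 -0.103   0.0044] [-90.01   0.12 -92.18] F [ 0.4 -0.4 -0.6] w 0.0367
travel [-0.1543  0.0007 -0.0081] twist [ 0.0002  0.002  -0.0021]
```

View pics/z2.png

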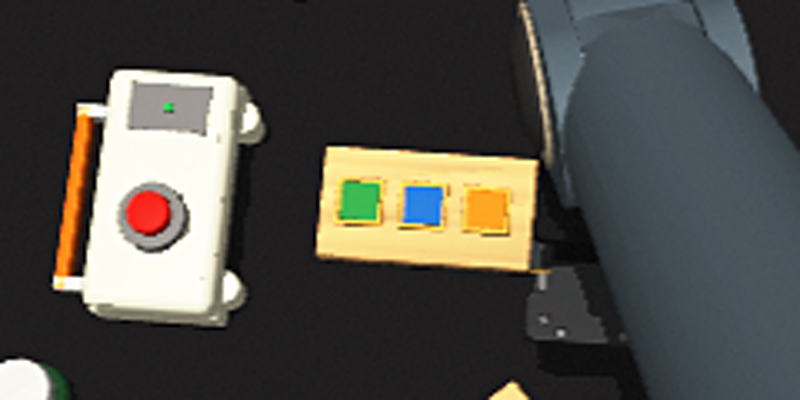

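```bash
cat > ov.py <<'E'
from h import *
import sys
k=sys.argv[1]; lx,ly,lyaw=map(float,sys.argv[2:5])
c,s=np.cos(np.radians(lyaw)),np.sin(np.radians(lyaw))
def L(x,y,z): return [lx+c*x-s*y,ly+s*x+c*y,z]
polys=[[L(a,b,z) for a,b in((-.04,-.075),(.04,-.075),(.04,.075),(-.04,.075))] for z in(0,.055)]
polys+=[[L(.06,-.06,.014),L(.06,.06,.014)],[L(-.2,0,.014),L(-.04,0,.014)]]
polys+=[[L(.013*np.cos(t),.02+.013*np.sin(t),.069) for t in np.linspace(0,6.28,20)]]
for y in(-.044,.044): polys.append([L(-.05,y,0),L(-.05,y,.022)])
out=[]
for n,b in(("top",(160,190,360,310)),("scene",(280,230,480,390))):
    a=cv2.imread(f"pics/{n}{k}.png")[b[1]:b[3],b[0]:b[2]]; a=cv2.resize(a,None,fx=4,fy=4,interpolation=cv2.INTER_CUBIC)
    for p in polys:
        q=((proj(n,np.array(p))-[b[0],b[1]]+.5)*4).astype(int)
        cv2.polylines(a,[q],len(p)>2,(255,0,255),1)
    cv2.imwrite(f"pics/ov_{n}{k}.png",a[:600])
E
python3 ov.py 2 .575 .161 87.7
```

```text
(no output)
```

View pics/ov_top2.png

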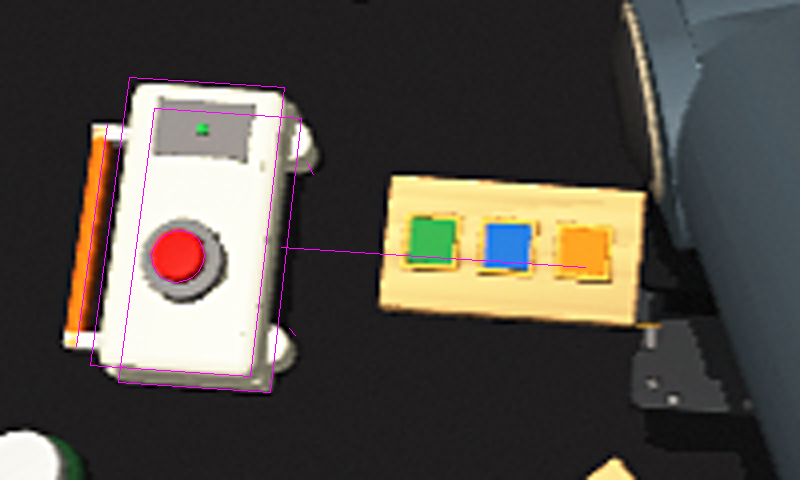

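View pics/ov_scene2.png

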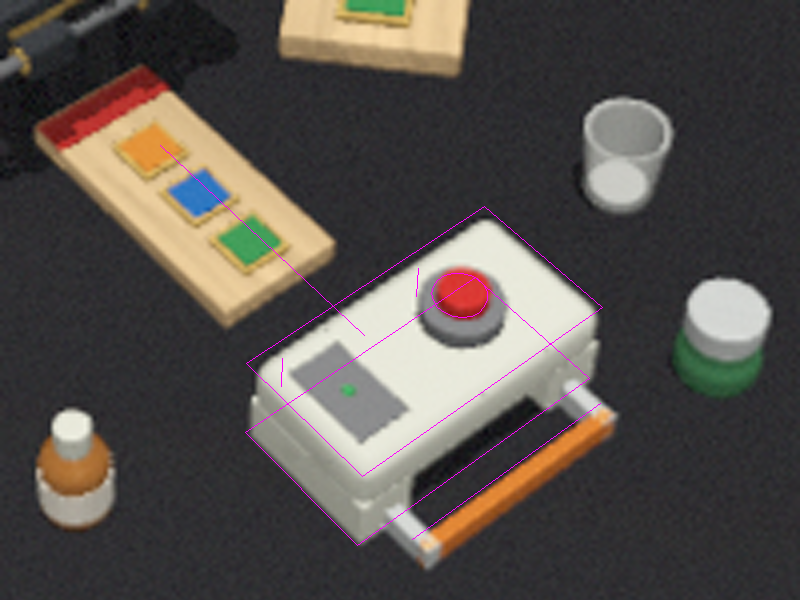

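The lamp model fits both views. The board sits about 7–8 mm to the +x side of the tunnel axis, so I'll drift it back toward the axis before its nose reaches the posts.

```bash
python3 -m jog '{"travel":[[-0.007,0,-0.001],[-0.014,0,-0.0026],[-0.021,0,-0.0042],[-0.028,0,-0.0058],[-0.034,0,-0.0075]],"twist":[[0,0,0],[0,0,0],[0,0,0],[0,0,0],[0,0,0]],"gripper":[0.58,0.58,0.58,0.58,0.58]}'
python3 meas.py 3
```

```text
time: 4.65
tcp_pos: [0.5671, -0.0711, 0.0045]
tool_rot: [-90.0, 0.0, -92.3]
ft_force: [0.5, 0.0, 0.1]
grip_width: 0.0366
green 119 [251.8 252. ] [0.5723 0.0745 0.0185]
blue 119 [271.1 253.3] [0.5706 0.0341 0.0185]
orange 130 [289.7 254.9] [ 0.5685 -0.0049  0.0185]
red 130 [204.7 253.5] [0.5661 0.1725 0.0185]
t 4.75 now [ 0.567  -0.0704  0.0046] [-9.000e+01  4.000e-02 -9.227e+01] F [ 0.4 -0.3  0.7] w 0.0366
travel [-0.122   0.0007 -0.0008] twist [ 0.0001  0.0006 -0.0006]
```

The board is now within 1 mm of the axis and its heading is good. I'll push straight.

```bash
python3 -m jog '{"travel":[[-0.01,0,0],[-0.02,0,0],[-0.03,0,0],[-0.04,0,0],[-0.05,0,0]],"twist":[[0,0,0],[0,0,0],[0,0,0],[0,0,0],[0,0,0]],"gripper":[0.58,0.58,0.58,0.58,0.58]}'
python3 meas.py 4
```

```text
time: 5.38
tcp_pos: [0.5693, -0.021, 0.0046]
tool_rot: [-90.0, -0.0, -92.3]
ft_force: [-0.3, -1.3, -0.8]
grip_width: 0.0363
blue 120 [246.6 251.7] [0.5725 0.0853 0.0185]
orange 141 [266. 253.] [0.571  0.0448 0.0185]
red 130 [204.7 253.5] [0.5661 0.1725 0.0185]
t 5.47 now [ 0.5694 -0.0196  0.0047] [-8.997e+01  7.000e-02 -9.221e+01] F [ 0.1 -0.1 -0.3] w 0.0367
travel [-0.0711  0.0008 -0.0011] twist [-0.0005  0.0015 -0.0013]
```

View pics/z4.png

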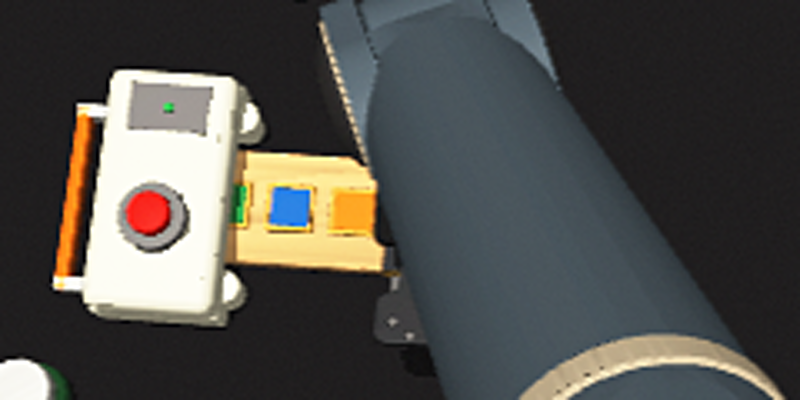

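The nose is inside the tunnel, and the board is central and straight. I'll keep going.

```bash
python3 -m jog '{"travel":[[-0.01,0,0],[-0.02,0,0],[-0.03,0,0],[-0.04,0,0],[-0.05,0,0]],"twist":[[0,0,0],[0,0,0],[0,0,0],[0,0,0],[0,0,0]],"gripper":[0.58,0.58,0.58,0.58,0.58]}'
python3 -m jog '{"travel":[[-0.004,0,0],[-0.008,0,0],[-0.011,0,0],[-0.014,0,0],[-0.016,0,0]],"twist":[[0,0,0],[0,0,0],[0,0,0],[0,0,0],[0,0,0]],"gripper":[0.58,0.58,0.58,0.58,0.58]}'
python3 meas.py 5
```

```text
time: 6.1
tcp_pos: [0.5713, 0.0289, 0.0045]
tool_rot: [-90.0, -0.0, -92.3]
ft_force: [-0.3, -1.0, -0.3]
grip_width: 0.0364
time: 6.72
tcp_pos: [0.5721, 0.0442, 0.0046]
tool_rot: [-90.0, -0.0, -92.4]
ft_force: [-0.3, -2.2, 0.6]
grip_width: 0.0365
red 130 [204.7 253.5] [0.5661 0.1725 0.0185]
t 6.83 now [0.5721 0.0446 0.0046] [-8.998e+01  2.000e-02 -9.234e+01] F [-0.  -0.9 -0.6] w 0.0365
travel [-0.0069  0.0006 -0.0012] twist [-0.0003 -0.0006 -0.0004]
```

Now I'll push slowly until contact.

```bash
python3 -m jog '{"travel":[[-0.001,0,0],[-0.002,0,0],[-0.003,0,0],[-0.004,0,0],[-0.005,0,0]],"twist":[[0,0,0],[0,0,0],[0,0,0],[0,0,0],[0,0,0]],"gripper":[0.58,0.58,0.58,0.58,0.58]}'
python3 -m jog '{"travel":[[-0.001,0,0],[-0.002,0,0],[-0.003,0,0],[-0.003,0,0]],"twist":[[0,0,0],[0,0,0],[0,0,0],[0,0,0]],"gripper":[0.58,0.58,0.58,0.58]}'
```

```text
time: 7.45
tcp_pos: [0.5722, 0.0492, 0.0046]
tool_rot: [-90.0, -0.0, -92.4]
ft_force: [-0.2, -2.7, 0.9]
grip_width: 0.0369
time: 7.95
tcp_pos: [0.5722, 0.0505, 0.0046]
tool_rot: [-90.0, -0.1, -92.4]
ft_force: [-0.5, -5.6, 2.6]
grip_width: 0.0363
```

```bash
python3 -m jog '{"travel":[[-0.001,0,0],[-0.002,0,0],[-0.003,0,0],[-0.003,0,0]],"twist":[[0,0,0],[0,0,0],[0,0,0],[0,0,0]],"gripper":[0.58,0.58,0.58,0.58]}'
python3 meas.py 6; python3 ov.py 6 .575 .162 87.7
```

```text
time: 8.45
tcp_pos: [0.5722, 0.0506, 0.0046]
tool_rot: [-90.1, -0.3, -92.5]
ft_force: [-0.3, -11.1, 4.7]
grip_width: 0.0366
red 129 [204.7 253.5] [0.5662 0.1725 0.0185]
t 8.55 now [0.5722 0.0506 0.0046] [-90.07  -0.34 -92.48] F [ -0.9 -10.3   4.8] w 0.0365
travel [-0.0009  0.0006 -0.0011] twist [ 0.0013 -0.0031  0.006 ]
```

View pics/ov_scene6.png

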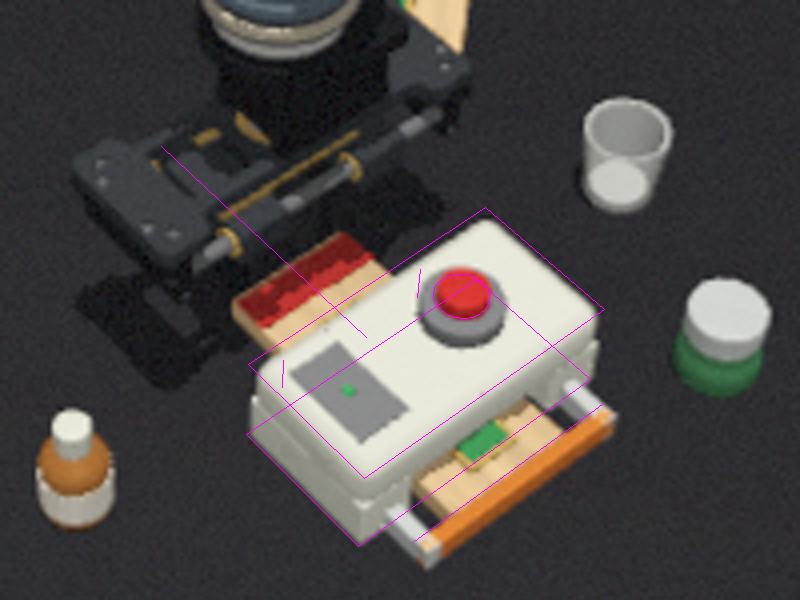

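The force rises from 5.6 to 11 N with no movement, and the board looks flush with the bar, so it's seated. I'll back off straight and then go up.

```bash
python3 -m jog '{"travel":[[0.004,0,0],[0.014,0,0],[0.03,0,0],[0.05,-0.01,0],[0.06,-0.05,0]],"twist":[[0,0,0],[0,0,0],[0,0,0],[0,0,0],[0,0,0]],"gripper":[0.58,0.58,0.58,0.58,0.58]}'
python3 -m jog '{"travel":[[0,-0.03,0],[0,-0.06,0],[0,-0.09,0],[0,-0.11,0],[0,-0.11,0]],"twist":[[0,0,0],[0,0,0],[0,0,0],[0,0,0],[0,0,0]],"gripper":[1,1,1,1,1]}'
python3 meas.py 7; python3 ov.py 7 .575 .162 87.7
python3 -c "
from h import *
rel([.555,.1625,.10],-92.3)"
```

```text
time: 9.18
tcp_pos: [0.5678, -0.007, 0.0528]
tool_rot: [-90.3, -0.0, -92.4]
ft_force: [1.4, 0.4, -0.1]
grip_width: 0.0366
time: 9.8
tcp_pos: [0.5709, -0.0052, 0.1659]
tool_rot: [-89.8, 0.0, -92.4]
ft_force: [0.8, -1.1, -0.6]
grip_width: 0.0018
orange 108 [233.9 250.9] [0.5735 0.1121 0.0185]
red 130 [204.7 253.5] [0.5661 0.1725 0.0185]
t 9.9 now [ 0.5694 -0.0053  0.1638] [-9.006e+01 -1.000e-02 -9.238e+01] F [-0.3  1.1 -0.7] w 0.0003
travel [-0.0568  0.1598 -0.0005] twist [ 0.001  -0.0013  0.0001]
t 9.9 now [ 0.5694 -0.0053  0.1638] [-9.006e+01 -1.000e-02 -9.238e+01] F [-0.3  1.1 -0.7] w 0.0003
travel [-0.1671  0.0638 -0.0213] twist [ 0.001  -0.0013  0.0001]
```

View pics/ov_scene7.png

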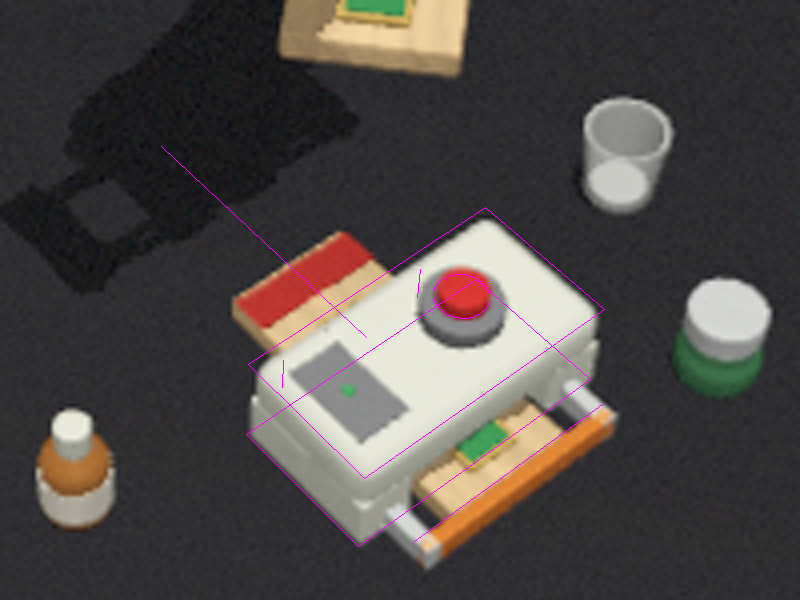

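View pics/ov_top7.png

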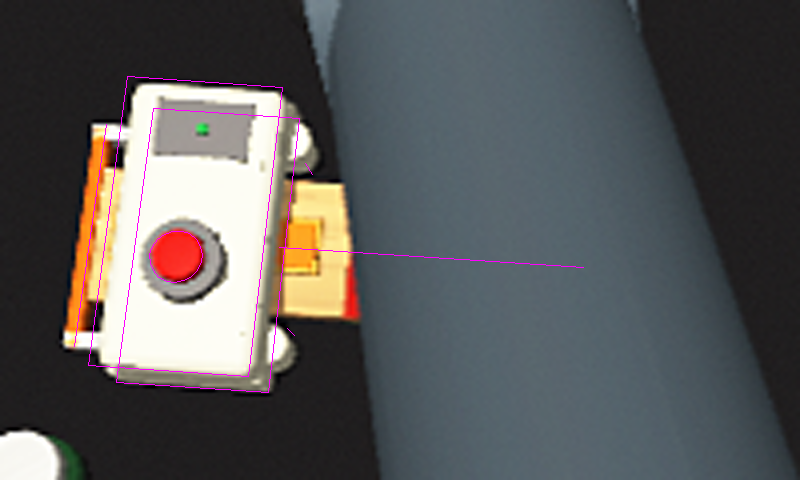

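The board is seated against the bar and wasn't disturbed by the retreat. Next is the button.

```bash
python3 -m jog '{"travel":[[-0.04,0,-0.005],[-0.08,0.01,-0.01],[-0.12,0.03,-0.016],[-0.15,0.05,-0.02],[-0.167,0.06,-0.021]],"twist":[[0,0,0],[0,0,0],[0,0,0],[0,0,0],[0,0,0]],"gripper":[1,1,1,1,1]}'
python3 -m jog '{"travel":[[0,0,0],[0,0,0]],"twist":[[0,0,0],[0,0,0]],"gripper":[1,1]}'
python3 meas.py 8;python3 ov.py 8 .575 .162 87.7
python3 -c "
from h import *
rel([.555,.1625,.072],-92.3)"
```

```text
time: 10.52
tcp_pos: [0.554, 0.1642, 0.1022]
tool_rot: [-90.2, -0.0, -92.2]
ft_force: [-0.3, -0.7, -0.2]
grip_width: 0.0004
time: 10.78
tcp_pos: [0.5565, 0.1613, 0.1047]
tool_rot: [-90.0, -0.1, -92.5]
ft_force: [-0.6, -1.0, 0.4]
grip_width: 0.0001
orange 125 [234.4 250.7] [0.574  0.1111 0.0185]
red 323 [252.4 252.4] [0.5714 0.0732 0.0185]
t 10.88 now [0.5567 0.1612 0.1051] [-8.993e+01 -4.000e-02 -9.250e+01] F [-0.3 -0.2 -0.5] w 0.0006
travel [0.1089 0.1012 0.019 ] twist [-0.0013 -0.0034  0.0006]
t 10.88 now [0.5567 0.1612 0.1051] [-8.993e+01 -4.000e-02 -9.250e+01] F [-0.3 -0.2 -0.5] w 0.0006
travel [-0.0012  0.0331 -0.0018] twist [-0.0013 -0.0034  0.0006]
```

View pics/ov_scene8.png

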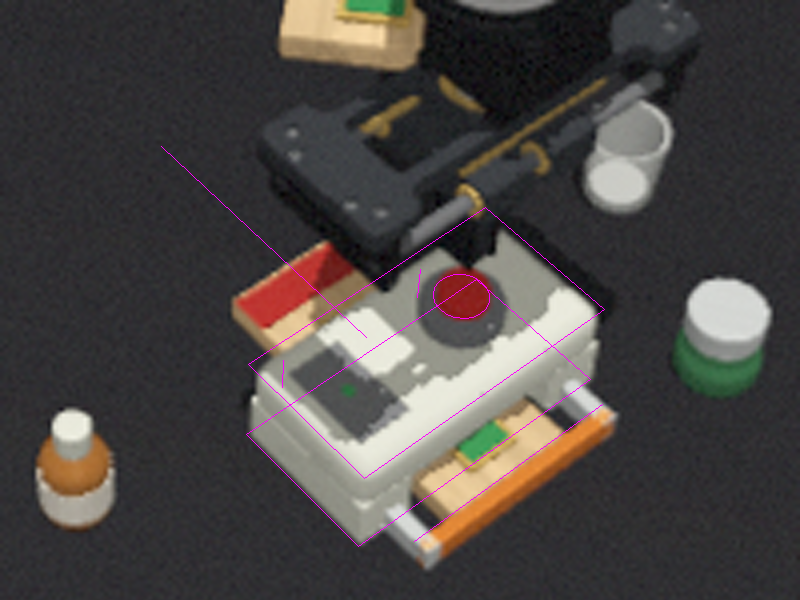

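```bash
python3 -m jog '{"travel":[[-0.001,0.01,-0.001],[-0.001,0.02,-0.002],[-0.001,0.028,-0.002],[-0.001,0.031,-0.002],[-0.001,0.031,-0.002]],"twist":[[0,0,0],[0,0,0],[0,0,0],[0,0,0],[0,0,0]],"gripper":[1,1,1,1,1]}'
python3 -m jog '{"travel":[[0,0.001,0],[0,0.002,0],[0,0.003,0],[0,0.004,0],[0,0.004,0]],"twist":[[0,0,0],[0,0,0],[0,0,0],[0,0,0],[0,0,0]],"gripper":[1,1,1,1,1]}'
```

```text
time: 11.5
tcp_pos: [0.5533, 0.1636, 0.0733]
tool_rot: [-90.1, -0.1, -92.4]
ft_force: [-2.0, -1.9, 3.0]
grip_width: 0.0004
time: 12.12
tcp_pos: [0.5538, 0.1639, 0.0712]
tool_rot: [-90.0, -0.1, -92.4]
ft_force: [-5.4, -3.3, 15.0]
grip_width: 0.0004
```

```bash
python3 meas.py 9; python3 -c "
import cv2
b=cv2.imread('pics/scene9.png')[270:360,340:450]; a=cv2.imread('pics/scene7.png')[270:360,340:450]
import numpy as np
cv2.imwrite('pics/c9.png',cv2.resize(np.hstack([a,b]),None,fx=3.6,fy=3.6,interpolation=cv2.INTER_CUBIC))"
```

```text
orange 125 [234.3 250.8] [0.5738 0.1112 0.0185]
red 325 [252.4 252.5] [0.5713 0.0733 0.0185]
t 12.22 now [0.5538 0.1639 0.0712] [-8.999e+01 -7.000e-02 -9.236e+01] F [-5.5 -2.9 14.6] w 0.0005
travel [0.1115 0.0674 0.0219] twist [-0.0002 -0.001   0.0013]
```

View pics/c9.png

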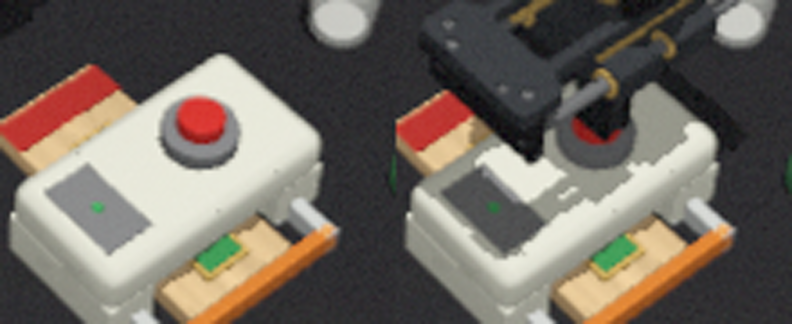

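```bash
python3 -c "
import cv2
import numpy as np
b=cv2.imread('pics/scene9.png')[285:325,375:415]; a=cv2.imread('pics/scene7.png')[285:325,375:415]
cv2.imwrite('pics/c10.png',cv2.resize(np.hstack([a,np.clip(b*1.6,0,255).astype(np.uint8)]),None,fx=10,fy=10,interpolation=cv2.INTER_NEAREST))"
```

```text
(no output)
```

View pics/c10.png

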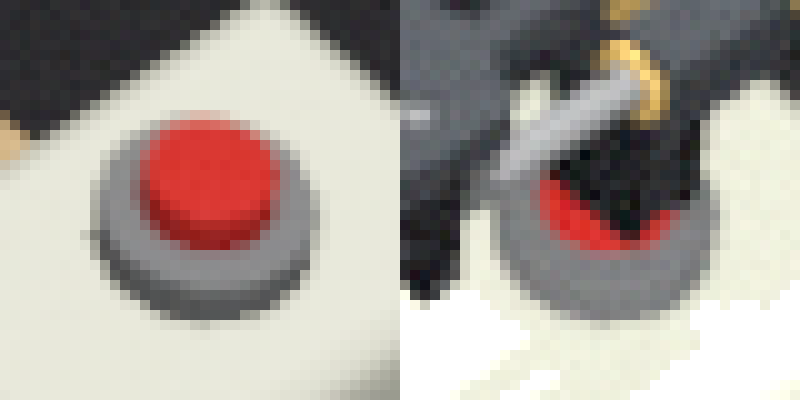

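Pressed, the red wall has vanished so the cap is nearly flush, with 15 N on it. One small extra push will confirm it has bottomed, and then I'll release.

```bash
python3 -m jog '{"travel":[[0,0.001,0],[0,0.002,0],[0,0.002,0]],"twist":[[0,0,0],[0,0,0],[0,0,0]],"gripper":[1,1,1]}'
python3 -c "
from h import *
f=robot.grab_frame('scene')[:,:,::-1];cv2.imwrite('pics/scene10.png',f)
cv2.imwrite('pics/c11.png',cv2.resize(np.clip(f[285:325,375:415]*1.6,0,255).astype(np.uint8),None,fx=12,fy=12,interpolation=cv2.INTER_CUBIC))
rel([.555,.1625,.1],-92.3)"
```

```text
time: 12.6
tcp_pos: [0.5538, 0.1639, 0.071]
tool_rot: [-90.0, -0.1, -92.4]
ft_force: [-10.5, -5.6, 25.5]
grip_width: 0.0005
t 12.65 now [0.5538 0.1639 0.071 ] [-89.96  -0.12 -92.36] F [-9.7 -4.  26.7] w 0.0002
travel [ 0.0014 -0.029   0.0013] twist [-0.0007 -0.0011  0.0021]
```

View pics/c11.png

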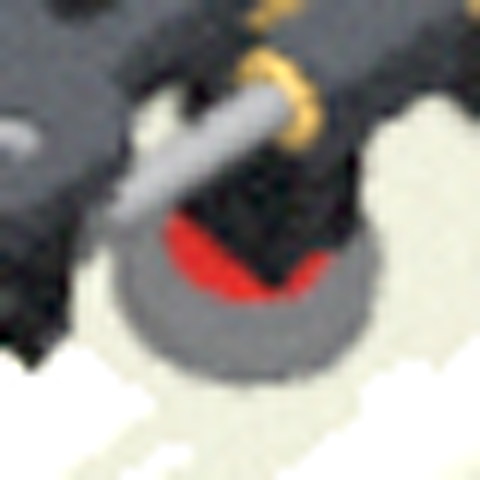

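```bash
for i in 1 2; do :; done
python3 -m jog '{"travel":[[0,-0.003,0],[0,-0.005,0],[0,-0.005,0]],"twist":[[0,0,0],[0,0,0],[0,0,0]],"gripper":[1,1,1]}'
python3 -m jog '{"travel":[[0,-0.001,0],[0,-0.002,0],[0,-0.002,0]],"twist":[[0,0,0],[0,0,0],[0,0,0]],"gripper":[1,1,1]}'
python3 -m jog '{"travel":[[0,-0.001,0],[0,-0.002,0],[0,-0.002,0]],"twist":[[0,0,0],[0,0,0],[0,0,0]],"gripper":[1,1,1]}'
python3 -m jog '{"travel":[[0,-0.001,0],[0,-0.002,0],[0,-0.002,0]],"twist":[[0,0,0],[0,0,0],[0,0,0]],"gripper":[1,1,1]}'
python3 -m jog '{"travel":[[0,-0.001,0],[0,-0.002,0],[0,-0.002,0]],"twist":[[0,0,0],[0,0,0],[0,0,0]],"gripper":[1,1,1]}'
```

```text
time: 13.02
tcp_pos: [0.554, 0.1641, 0.0726]
tool_rot: [-90.0, 0.0, -92.3]
ft_force: [-1.2, -0.7, 3.2]
grip_width: 0.0004
time: 13.4
tcp_pos: [0.5541, 0.1641, 0.0745]
tool_rot: [-90.0, 0.0, -92.4]
ft_force: [-1.3, -1.1, 1.6]
grip_width: 0.0004
time: 13.78
tcp_pos: [0.5541, 0.1641, 0.0766]
tool_rot: [-90.0, 0.0, -92.3]
ft_force: [0.3, -1.3, -0.1]
grip_width: 0.0003
time: 14.15
tcp_pos: [0.5538, 0.1642, 0.0785]
tool_rot: [-90.0, 0.0, -92.3]
ft_force: [-0.1, -0.1, -0.1]
grip_width: 0.0005
time: 14.52
tcp_pos: [0.5539, 0.1641, 0.0806]
tool_rot: [-90.0, 0.0, -92.3]
ft_force: [-0.3, -0.0, 0.1]
grip_width: 0.0004
```

On release, the force falls linearly from about 4.5 N to zero over some 5.5–6 mm. That matches the full travel and 4 N spring, so the button did bottom. I'll retreat clear.

```bash
python3 -m jog '{"travel":[[0,-0.03,0],[0.0,-0.07,0],[0.04,-0.1,0],[0.09,-0.12,0],[0.14,-0.12,0]],"twist":[[0,0,0],[0,0,0],[0,0,0],[0,0,0],[0,0,0]],"gripper":[1,1,1,1,1]}'
python3 -m jog '{"travel":[[0.05,0,0],[0.1,0,0],[0.14,0,0],[0.14,0,0]],"twist":[[0,0,0],[0,0,0],[0,0,0],[0,0,0]],"gripper":[1,1,1,1]}'
python3 meas.py 11; python3 ov.py 11 .575 .162 87.7
```

```text
time: 15.15
tcp_pos: [0.5492, 0.0231, 0.2026]
tool_rot: [-89.7, 0.0, -92.3]
ft_force: [0.6, -0.0, -0.9]
grip_width: 0.0002
time: 15.65
tcp_pos: [0.5417, -0.1202, 0.2002]
tool_rot: [-90.0, -0.1, -92.8]
ft_force: [0.1, 0.3, 0.7]
grip_width: 0.0005
orange 108 [233.9 250.9] [0.5735 0.1121 0.0185]
red 325 [252.4 252.5] [0.5713 0.0733 0.0185]
red 129 [204.7 253.5] [0.5662 0.1725 0.0185]
t 15.75 now [ 0.5423 -0.1154  0.2005] [-9.000e+01  4.000e-02 -9.237e+01] F [ 0.2  1.3 -0.6] w 0.0003
travel [-0.1679  0.1966  0.0219] twist [ 0.     -0.0013 -0.0006]
```

View pics/ov_scene11.png

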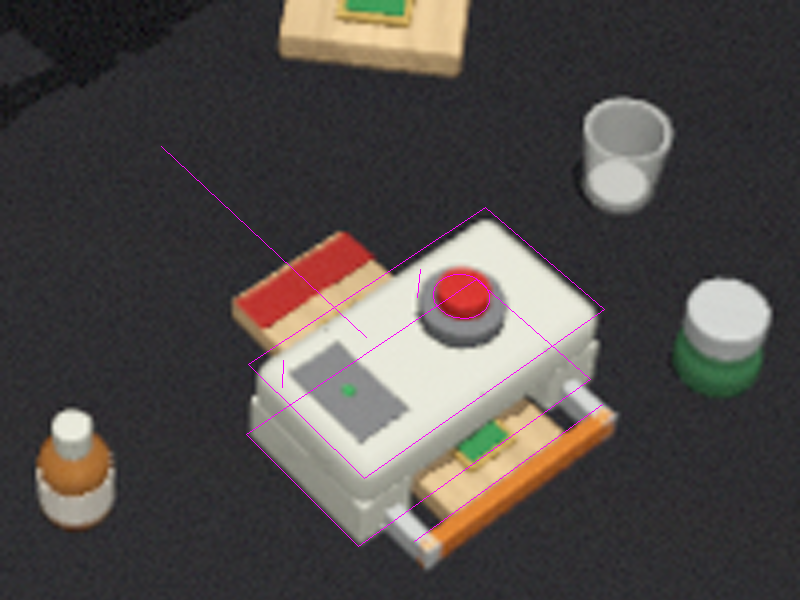

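View pics/ov_top11.png

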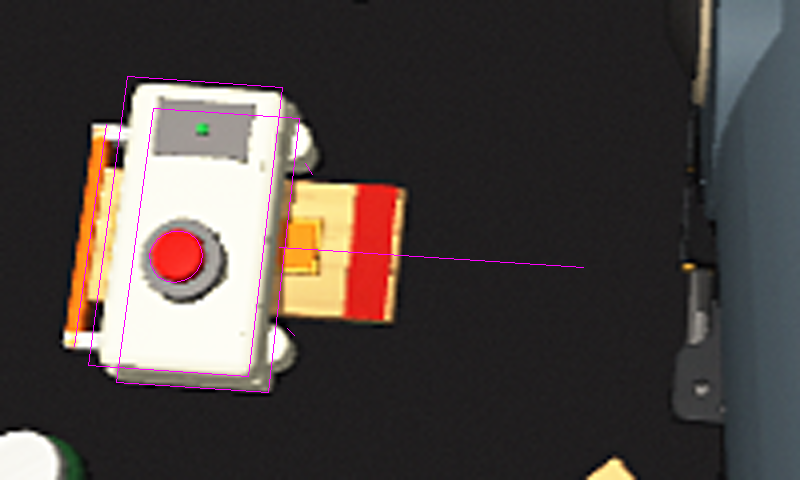

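The board is home against the bar, the button is back up, the bystanders haven't moved and the arm is clear.

```bash
python3 -c "
from cell import robot
print(robot.hand_in())"
```

```text
the job is handed in; nothing more can be done
None
```

The smallest board (measured 160 × 73 mm) is under the lamp with its front edge against the orange stop bar, and the red button has been pressed and released. I handed the job in at about 16 s.

- **Board:** I pushed it flat along the table with two half-open fingers. On the way I corrected a sideways offset of about 8 mm, caused by my first push direction, before the nose reached the posts. At the bar the push force rose from 5.6 to 11 N with no further movement. Both cameras show the nose flush with the bar, and it stayed there after I backed off.
- **Button:** It stopped hard at up to about 26 N. On release the force fell from 3.2 N to zero over about 4 mm. Extrapolated back to the stop, that gives roughly 4.5 N and 5.5–6 mm of travel, which agrees with the full 6 mm and 4 N. The final pictures show the button back up.
- **Bystanders:** The cup, bottle and jar stand where they were, and the arm was clear of everything at hand-in.
- **Small disagreement:** The two cameras differed by a few millimetres on where the bar's near face is. I relied on the contact force and the pictures to decide the board was home.

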